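# Hold the index pin of the spray-out turntable clear

## Task

I want to turn the spray-out turntable by hand. Lift the orange overspray cap off its index pin and stand the cap mouth down on the round black mat, then grip the black pull knob, pull the sprung pin straight up to its stop and keep holding it there: finish while still holding the knob up. Leave the panel on the turntable and the paint tin where they are.

Things in the scene. Friction and masses are not known exactly. Their poses are not given: they have to be found in the camera images.
- cap_grip (a point): Orange plastic overspray cap, loose, 40 to 85 g, standing mouth down over the pull knob on the blue bracket. A hollow cup 52 mm in diameter and 58 mm tall (inside 46 mm wide, 54 mm deep) with a solid round grip stub 22 mm in diameter and 20 mm tall in the middle of its top. This point is the middle of the stub: 68 mm above the cap's lower edge, 10 mm below the top of the stub. z points up. Raise it 50 mm before moving it sideways, to clear the knob
- knob_center (a point): Centre of the black pull knob of the index pin, on the turntable's blue bracket: an upright cylinder 28 mm in diameter and 30 mm tall with a red dot on top, hidden under the cap at the start. The bracket's top, 82 x 70 mm, is 31 mm below this point when the pin is seated; a steel bushing 24 mm in diameter fills the space under the knob. The point moves with the pin; z points up, the direction of the pull, and x points from the knob to the centre of the disc
- pull_knob (a joint): Rise of the index pin in m: 0 seated in its hole in the disc, 0.016 fully pulled, at the stop. A spring draws it down again: about 5 N at 0, rising to about 12 N at 0.016, knob's weight included
- mat_top (a point): Round black rubber mat, 110 mm in diameter, 4 mm thick, fixed on the bench to the left or the right of the turntable. This point is the centre of its upper face
- panel_center (a point): Brown sprayed test panel, 70 x 130 x 10 mm, lying loose on the turntable's disc (disc 210 mm in diameter, top 30 mm above the bench, its centre 86 mm from the knob's axis). Centre of the panel; to be left alone
- tin_center (a point): Closed white paint sample tin with a blue label, 67 mm in diameter, 73 mm tall, standing loose on the bench on the other side of the turntable from the mat. Centre of the tin; to be left alone
Mind the look-alikes: they are no part of the job. Of the things like the part that bears knob_center, leave any that is yellow; of the rest the larger one is meant.

How it is judged (in metres and radians):
On the way, in this order (a step that is already met when the one before it is completed fails the run):
1. the cap stands mouth down on the mat and is let go (horizontal distance between cap_grip and mat_top below 0.04 m and z of cap_grip in the frame of mat_top between 0.063 and 0.073 m and angle between cap_grip's own z axis and vertical below 0.12 rad and contact force between the fingers and cap below 0.1 N), for 0.2 s.
2. the pin is pulled up to its stop by the gripped knob (value of joint pull_knob above 0.013 m and contact force between the fingers and pull_knob above 2 N), for 0.5 s.
At the end, for the whole second after the job is handed in: The gripper still holds the pull knob (more than 2 N of contact) with the pin raised more than 13 of its 16 mm and not moving; the cap stands mouth down on the mat, its axis within 40 mm of the mat's centre, upright within 0.12 rad and untouched; panel and tin are within 20 mm of where they were (all of step 1 and all of step 2 and velocity of joint pull_knob between -0.01 and 0.01 m/s and contact force between the arm and cap below 0.1 N and distance of each of panel_center, tin_center from where it was at the start of the episode below 0.02 m); the arm keeps its last pose, push and grip.
It fails at once if the panel on the turntable is disturbed (moved more than 20 mm) (distance of panel_center from where it was at the start of the episode above 0.02 m).
It fails at once if the paint tin is disturbed (moved more than 20 mm) (distance of tin_center from where it was at the start of the episode above 0.02 m).
It also fails if it takes over 43 s, if anything falls off the work surface, if the arm or the gripper's body presses on something with over 40 N, if the wrist force passes 120 N, or if a joint passes its speed limit or range.

## Robot

A 7-joint arm with a two-finger parallel gripper is mounted at the origin on a cart in front of the work surface, level with it; the furniture and walls round the work are solid. World frame = base frame: x ahead of the robot, y to its left, z up, the work surface at z = 0. Lengths are in mm, angles in rad, forces in N, time in s.
With the tool pointing down it reaches from about 400 to 875 mm from the base axis. Payload 4.4 kg.
Tool frame: the origin (TCP) lies between the finger pads; the fingertips stand ctrl.tcp_to_tips ahead of it and the grasp point (between the pads) lies 8 mm behind it (ctrl.tcp_to_tips is the distance from the TCP to the fingertips, in mm); z points along the fingers, y is the direction in which the jaws open and shut (so a half turn about z gives the same grasp; the last joint's range is limited). The gripper opens to 85 mm and grips with 20 to 120 N. Pads are 22 mm wide; open, the fingers measure 114 mm over their backs; the gripper's body (76 mm by 85 mm) begins 54 mm behind the grasp point. The pads swing forward as they close: fully open they stand 13 mm farther back than shut.
Start: joints at [-1.203, 0.628, 0.038, 1.517, -0.027, 0.996, -0.02], TCP at [273.188, 589.818, 242.313] pointing down, gripper open.
Joint ranges: [-3.06, 3.06], [-0.37, 2.12], [-1.25, 1.32], [0.18, 2.47], [-1.1, 4.24], [0.23, 1.98], [-2.94, 2.94]. Speed limits (rad/s): [2.57, 2.57, 3.14, 3.14, 3.14, 3.14, 3.14].

## Interface

Orientations are given as [roll, pitch, yaw] about the fixed x, y, z axes, in that order (R = Rz(yaw) Ry(pitch) Rx(roll)).
In Python, from cell import ctrl gives the robot as it stands.
- The arm moves only by the tool send_rows, never from a script. Its argument "rows" is a list of rows, each an object of numbers: "x", "y", "z": the shift along the world's x, y, z in cm; "roll": the turn about the world's z in degrees; "claw": the closure, from 0 (fully open) to 1 (shut). A call has 1 to 5 rows; each row is the pose to reach, as a shift and turn from the pose commanded when the call began; what a row does not reach only later rows make up. A row lasts 1/12 s, in which the tool goes at most 41.7 mm and 7.16 degrees, less where a joint would pass 70% of its speed; a pose out of reach is approached as far as the arm can. A call with a gripper value outside its range is refused whole. The fingers move at their own pace and stop on an object; the grip force is fixed at half the most. Time passes only in rows, so rows that repeat a pose let the fingers close. It gives the time, the measured TCP pose, the force and the opening at its end, in the units of the state.
- ctrl.read_state(): the state, without advancing time (a new reading comes with each control period).
- ctrl.get_image(name): name is "scene" or "side" or "wrist"; returns (picture, depth): 400x640x3 uint8, blue, green, red; 400x640 float32, mm along the optical axis (not along the pixel's ray), 0 where there is no reading.
- ctrl.get_calibration(name): a dict with "intrinsics" (3x3 intrinsics, pixels), "dist_coeffs" ([k1, k2, p1, p2, k3] as OpenCV has them; the pictures are not rectified), "T" (4x4, takes a point from camera to world coordinates). Camera axes: x right, y down, z forward; pixel columns grow to the right and rows downward; lengths in mm; the calibration is good to about 2 mm. A picture is of the moment at which its call begins: read the wrist's pose just before it. get_calibration takes no time and is no camera call; for the wrist camera it gives the pose at the moment of the call.
- ctrl.finish_job(): hands the job in, once; it reports no verdict.
Trained networks look in the newest picture that a camera, given by its name, has taken for a name from the list of things; names that differ only in an ending like _2 or _b are one class to them, and where a whole thing is asked for, a point or a joint stands for the part that bears it (a point fixed in the world has none). Each returns a list of dicts, best first, with "confidence" (0 to 1); they miss things now and then, are a little off and sometimes report something else, mostly with a low value. They report only what shows in the picture. A call takes as long as a camera call. They do not tell look-alikes from the thing itself.
- ctrl.recognise(camera, query): "uv" ([column, row] in pixels, amid what is visible of it).
- ctrl.regions_of(camera, query): "region" (400x640 bool, what is visible of it) and "uv" ([column, row] in pixels, amid what is visible of it).
- ctrl.place_of(camera, query): "uv" ([column, row] in pixels: a listed point, or the origin of a listed thing).
The state is a dict: "clock": time; "qpos": joint angles; "qd": joint speeds; "tau": joint torques, N m; "eef_pos": TCP position; "tool_rot": TCP orientation; "force": force on the tool from outside, world axes, zero at the start; "torque": the same for the moment, N m; "width": finger opening in mm.
Only numpy, scipy, OpenCV 4.12 (cv2) and the standard library are available. Lean on these libraries where they do the work, as an engineer would, in place of code of your own. Each camera call takes 0.05 s, during which the arm holds its last target. There are 200 camera calls.

## Working session

There is one attempt and no reset: what is moved stays moved. The work goes in short steps, Python scripts to look and compute and a tool call to move; the robot and the scene stay as the last step left them, time stands still between calls to the robot, and variables do not carry over. Pictures are saved under pics/ and viewed, on a budget of 10 in all, crops included, one or two more only if the job needs it, and the job is handed in when it is done.

Besides the shell and the picture viewer there is one more tool, called after "Request:" by a JSON object that holds its "op" and its "data", one argument or row to a line. send_rows: Moves the arm, as the interface text tells. Its arguments: {"type":"object","properties":{"rows":{"type":"array"}},"required":["rows"]}

```bash
mkdir -p pics; cat > h.py <<'E'
import numpy as np, cv2
from cell import ctrl
def w(cam,uv,dep,cal=None,r=2):
    c=cal or ctrl.get_calibration(cam); K=np.array(c["intrinsics"]);D=np.array(c["dist_coeffs"])
    u,v=int(round(uv[0])),int(round(uv[1])); p=dep[max(0,v-r):v+r+1,max(0,u-r):u+r+1]; p=p[p>0]
    if not len(p): return None
    z=np.median(p); n=cv2.undistortPoints(np.array([[uv]],float),K,D)[0,0]
    return (np.array(c["T"])@[n[0]*z,n[1]*z,z,1])[:3]
E
python3 - <<'E'
from h import *
s=ctrl.read_state(); print(s["clock"],s["eef_pos"],s["tool_rot"],s["width"],ctrl.tcp_to_tips)
ims=[]
for cam in ["scene","side"]:
    im,d=ctrl.get_image(cam); cv2.imwrite(f"pics/{cam}0.png",im); np.save(f"{cam}0.npy",d)
    for q in ["cap_grip","knob_center","mat_top","panel_center","tin_center"]:
        for r in ctrl.place_of(cam,q): 
            p=w(cam,r["uv"],d); print(cam,q,np.round(r["uv"]),round(r["confidence"],2),None if p is None else p.round())
E
```

```text
0.0 [272.95009155 589.23543235 241.39672751] [-3.13967070e+00  4.71359751e-05  2.70773756e+00] 85.56344432337417 11.0
scene cap_grip [358. 198.] 0.86 [550. -98. 120.]
scene knob_center [282. 250.] 0.62 [ 324. -128.   58.]
scene knob_center [235. 204.] 0.47 [307. 128.  53.]
scene mat_top [392. 288.] 0.59 [ 508. -315.    4.]
scene panel_center [374. 206.] 0.65 [646. -39.  41.]
scene tin_center [288. 166.] 0.88 [545. 286.  46.]
side cap_grip [353. 211.] 0.72 [566. -90. 122.]
side knob_center [238. 202.] 0.58 [311. 177.  25.]
side mat_top [371. 310.] 0.76 [ 509. -319.    3.]
side panel_center [372. 213.] 0.9 [658. -45.  39.]
side tin_center [297. 156.] 0.89 [547. 286.  61.]
```

View pics/scene0.png

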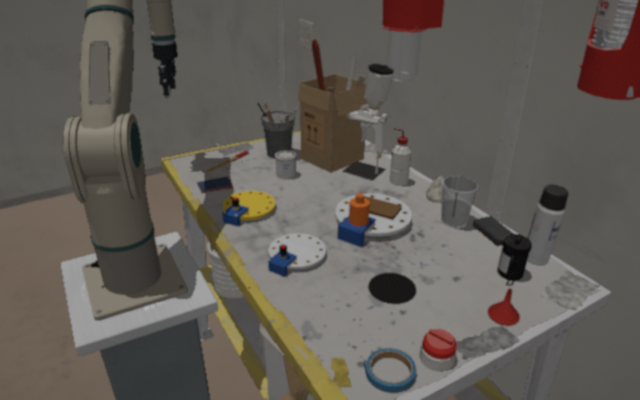

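View pics/side0.png

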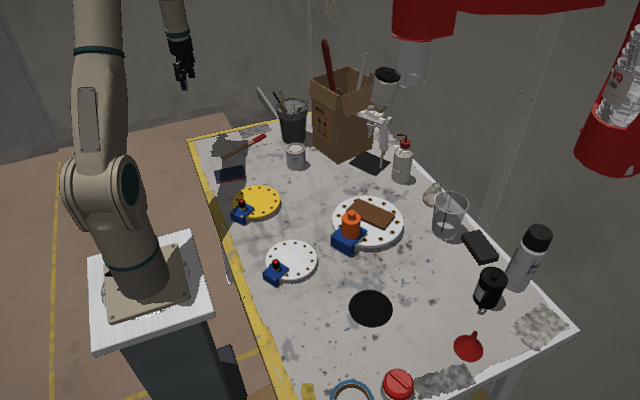

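The turntables are yellow (scene 245,205), small white (297,250) and large white with the orange cap (373,215). The large white one fits: it is not yellow, and it is larger. I'll confirm that in a crop, refine the positions and check for overhead obstacles.

```bash
python3 - <<'E'
from h import *
from scipy.optimize import least_squares
crops=[]
for cam in ["scene","side"]:
    im=cv2.imread(f"pics/{cam}0.png"); d=np.load(f"{cam}0.npy"); c=ctrl.get_calibration(cam)
    K=np.array(c["intrinsics"]);D=np.array(c["dist_coeffs"]);T=np.array(c["T"])
    g=np.stack(np.meshgrid(np.arange(640),np.arange(400)),-1).reshape(-1,1,2).astype(float)
    n=cv2.undistortPoints(g,K,D)[:,0]; P=np.c_[n,np.ones(len(n))]*d.reshape(-1,1); P=(P@T[:3,:3].T+T[:3,3]).reshape(400,640,3)
    hsv=cv2.cvtColor(im,cv2.COLOR_BGR2HSV); ok=d>0
    print(cam,"campos",T[:3,3].round())
    o=ok&(hsv[...,0]>4)&(hsv[...,0]<18)&(hsv[...,1]>190)&(hsv[...,2]>90)&(np.hypot(P[...,0]-555,P[...,1]+95)<60)&(P[...,2]>50)
    q=P[o]; print("orange",len(q),"z",np.percentile(q[:,2],[1,50,99]).round(1))
    for lo,hi,R in[(60,105,26),(114,127,11)]:
        b=q[(q[:,2]>lo)&(q[:,2]<hi)]
        f=least_squares(lambda x:np.hypot(b[:,0]-x[0],b[:,1]-x[1])-R,q[:,:2].mean(0)+10*(q[:,:2].mean(0)-T[:2,3])/np.linalg.norm(q[:,:2].mean(0)-T[:2,3]),loss='soft_l1',f_scale=2)
        print(lo,f.x.round(1),len(b),np.std(f.fun).round(2))
    m=ok&(hsv[...,2]<40)&(np.hypot(P[...,0]-510,P[...,1]+317)<80)&(abs(P[...,2])<15)
    mm=P[m]; (cc,r)=cv2.minEnclosingCircle(mm[:,:2].astype(np.float32)); print("mat",cc,r,np.median(mm[:,2]), (mm[:,:2].min(0)+mm[:,:2].max(0))/2)
    h=ok&(P[...,2]>130)&(P[...,0]>250)&(P[...,0]<1000)&(abs(P[...,1])<700)
    H=P[h]; key=(H[:,:2]//100).astype(int)
    for k in np.unique(key,axis=0):
        z=H[(key==k).all(1)][:,2]
        if len(z)>15: print(k*100,z.min().round(),z.max().round(),end="; ")
    print()
    crops.append(cv2.resize(im[150:310,210:430],None,fx=2.5,fy=2.5,interpolation=cv2.INTER_CUBIC)[:, :])
cv2.imwrite("pics/crop.png",cv2.resize(np.hstack(crops),(800,291)))
E
```

```text
scene campos [ -72. -989.  727.]
orange 427 z [ 53.2  92.6 123.7]
60 [557.9 -91.3] 313 4.19
114 [557.5 -91.8] 34 3.26
mat (509.347900390625, -311.9331359863281) 52.448890686035156 4.779940192370873 [ 509.77843754 -311.46717305]
[200 500] 244.0 537.0; [200 600] 244.0 346.0; [300 500] 359.0 531.0; [300 600] 245.0 340.0; [500 400] 130.0 188.0; [500 500] 132.0 185.0; [600 200] 130.0 285.0; [600 300] 130.0 416.0; [600 400] 131.0 275.0; [600 500] 132.0 142.0; [700 100] 134.0 355.0; [700 200] 130.0 356.0; [700 300] 252.0 309.0; [700 400] 216.0 276.0; [ 800 -600] 451.0 638.0; [ 800 -500] 130.0 637.0; [ 800 -400] 130.0 200.0; [800   0] 130.0 536.0; [800 100] 130.0 551.0; [800 200] 130.0 542.0; [800 300] 225.0 340.0; [800 400] 207.0 273.0; [ 900 -600] 130.0 482.0; [ 900 -500] 130.0 441.0; [ 900 -400] 130.0 612.0; [ 900 -300] 130.0 604.0; [ 900 -200] 130.0 589.0; [ 900 -100] 130.0 575.0; [900   0] 130.0 561.0; [900 100] 131.0 550.0; [900 200] 130.0 435.0; [900 300] 130.0 460.0; [900 400] 212.0 509.0; [900 500] 203.0 498.0; [900 600] 194.0 487.0; 
side campos [ 160. -828.  915.]
orange 363 z [ 5
[... 426 characters left out ...]
.0 275.0; [600 500] 131.0 143.0; [ 700 -300] 674.0 699.0; [700 100] 141.0 355.0; [700 200] 130.0 356.0; [700 300] 232.0 298.0; [700 400] 166.0 274.0; [ 800 -600] 452.0 575.0; [ 800 -500] 130.0 724.0; [ 800 -400] 130.0 203.0; [ 800 -300] 674.0 698.0; [800   0] 130.0 187.0; [800 100] 130.0 575.0; [800 200] 131.0 554.0; [800 300] 198.0 340.0; [800 400] 166.0 271.0; [ 900 -700] 130.0 244.0; [ 900 -600] 130.0 472.0; [ 900 -500] 130.0 686.0; [ 900 -400] 130.0 703.0; [ 900 -300] 130.0 690.0; [ 900 -200] 130.0 629.0; [ 900 -100] 130.0 592.0; [900   0] 130.0 562.0; [900 100] 130.0 562.0; [900 200] 130.0 418.0; [900 300] 130.0 362.0; [900 400] 211.0 473.0; [900 500] 143.0 455.0; [900 600] 131.0 427.0;
```

View pics/crop.png

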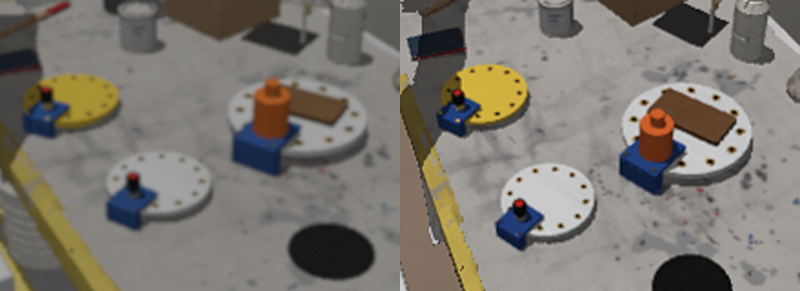

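Crop confirmed: the cap sits on the blue bracket of the large white turntable, and the yellow and small white ones have bare knobs. Cap axis ≈ (558,-92), mat ≈ (510,-312). I'll move via (400,250) to stay clear of the box and the tin.

Request:
{"op": "send_rows", "data": {
  "rows": [
    {"x": 1.5, "y": -4, "z": 0, "roll": 0, "claw": 0},
    {"x": 3, "y": -7.5, "z": 0, "roll": 0, "claw": 0},
    {"x": 4.5, "y": -11.5, "z": 0, "roll": 0, "claw": 0},
    {"x": 6, "y": -15, "z": 0, "roll": 0, "claw": 0},
    {"x": 7.5, "y": -19, "z": 0, "roll": 0, "claw": 0}
  ]
}}

```text
clock: 1.02
eef_pos: [348.4, 399.5, 242.5]
tool_rot: [3.141, 0.0, 2.708]
force: [1.5, 0.4, 0.0]
width: 85.6
```

Request:
{"op": "send_rows", "data": {
  "rows": [
    {"x": 1.5, "y": -4, "z": 0, "roll": 0, "claw": 0},
    {"x": 3, "y": -7.5, "z": 0, "roll": 0, "claw": 0},
    {"x": 4.5, "y": -11.5, "z": 0, "roll": 0, "claw": 0},
    {"x": 6, "y": -15, "z": 0, "roll": 0, "claw": 0},
    {"x": 7.5, "y": -19, "z": 0, "roll": 0, "claw": 0}
  ]
}}

```text
clock: 1.43
eef_pos: [423.1, 210.5, 242.7]
tool_rot: [3.14, 0.001, 2.708]
force: [0.9, -0.0, -0.1]
width: 85.5
```

Request:
{"op": "send_rows", "data": {
  "rows": [
    {"x": 1.7, "y": -3.6, "z": 0, "roll": 0, "claw": 0},
    {"x": 3.4, "y": -7.2, "z": 0, "roll": 0, "claw": 0},
    {"x": 5, "y": -11, "z": 0, "roll": 0, "claw": 0},
    {"x": 6.5, "y": -14.5, "z": 0, "roll": 0, "claw": 0},
    {"x": 7, "y": -15, "z": 0, "roll": 0, "claw": 0}
  ]
}}

```text
clock: 1.85
eef_pos: [494.6, 53.7, 242.8]
tool_rot: [-3.139, 0.004, 2.697]
force: [0.1, 0.1, 0.4]
width: 85.6
```

Request:
{"op": "send_rows", "data": {
  "rows": [
    {"x": 1.7, "y": -3.6, "z": 0, "roll": 0, "claw": 0},
    {"x": 3.4, "y": -7.2, "z": 0, "roll": 0, "claw": 0},
    {"x": 5, "y": -11, "z": 0, "roll": 0, "claw": 0},
    {"x": 6.3, "y": -14.6, "z": 0, "roll": 0, "claw": 0},
    {"x": 6.3, "y": -14.6, "z": 0, "roll": 0, "claw": 0}
  ]
}}

```text
clock: 2.27
eef_pos: [557.4, -94.3, 242.7]
tool_rot: [-3.137, 0.006, 2.697]
force: [0.1, -0.7, 0.6]
width: 85.4
```

```bash
cat > look.py <<'E'
from h import *
import sys
from scipy.optimize import least_squares
s=ctrl.read_state(); print(s["clock"],s["eef_pos"].round(1) if hasattr(s["eef_pos"],"round") else s["eef_pos"],s["force"],s["width"])
c=ctrl.get_calibration("wrist"); im,d=ctrl.get_image("wrist"); cv2.imwrite(f"pics/{sys.argv[1]}.png",im); np.save(sys.argv[1]+".npy",d)
for q in sys.argv[2:]:
    for r in ctrl.place_of("wrist",q):
        p=w("wrist",r["uv"],d,c); print(q,np.round(r["uv"]),round(r["confidence"],2),None if p is None else p.round(1))
K=np.array(c["intrinsics"]);D=np.array(c["dist_coeffs"]);T=np.array(c["T"]); print("cam",T[:3,3].round())
g=np.stack(np.meshgrid(np.arange(640),np.arange(400)),-1).reshape(-1,1,2).astype(float)
n=cv2.undistortPoints(g,K,D)[:,0]; P=np.c_[n,np.ones(len(n))]*d.reshape(-1,1); P=(P@T[:3,:3].T+T[:3,3]).reshape(400,640,3)
np.savez("last.npz",P=P,d=d,im=im)
E
python3 look.py w1 cap_grip
python3 - <<'E'
import numpy as np,cv2
L=np.load("last.npz");P,d,im=L["P"],L["d"],L["im"]
hsv=cv2.cvtColor(im,cv2.COLOR_BGR2HSV)
o=(d>0)&(hsv[...,0]>3)&(hsv[...,0]<18)&(hsv[...,1]>170)&(np.hypot(P[...,0]-557,P[...,1]+92)<50)
for lo,hi in[(106,116),(124,140)]:
    q=P[o&(P[...,2]>lo)&(P[...,2]<hi)]
    if len(q)>5:
        cc,r=cv2.minEnclosingCircle(q[:,:2].astype(np.float32)); print(lo,len(q),np.round(cc,1),round(r,1),np.median(q[:,2]))
E
```

```text
2.2667 [557.4 -94.3 242.7] [ 0.09129826 -0.72443816  0.63261142] 85.40017872082319
cap_grip [330. 189.] 0.85 [558.2 -91.2 124.7]
cam [494. -64. 374.]
124 23 [559. -97.] 8.4 124.87748059664662
```

View pics/w1.png

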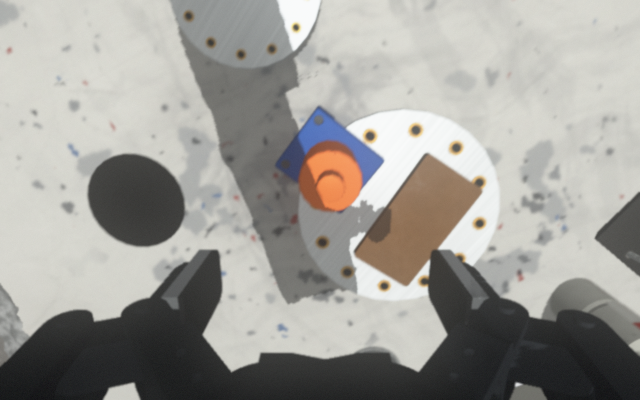

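The picture shows the stub at (330,186), the cap over the bracket, the panel at right (420,220) and the mat at left (136,200). I'll refine the heights and centre from this view.

```bash
python3 - <<'E'
import numpy as np,cv2
L=np.load("last.npz");P,d,im=L["P"],L["d"],L["im"]
hsv=cv2.cvtColor(im,cv2.COLOR_BGR2HSV)
o=(d>0)&(hsv[...,0]>2)&(hsv[...,0]<16)&(hsv[...,1]>150)&(hsv[...,2]>120)&(np.hypot(P[...,0]-557,P[...,1]+92)<60)
z=P[o][:,2]; print(len(z)); h,e=np.histogram(z,bins=np.arange(40,140,4)); print(list(zip(e.astype(int),h)))
for lo,hi in[(96,112),(118,132)]:
    q=P[o&(P[...,2]>lo)&(P[...,2]<hi)]
    cc,r=cv2.minEnclosingCircle(q[:,:2].astype(np.float32)); print(len(q),np.round(cc,1),round(r,1),np.median(q[:,2]),((q.max(0)+q.min(0))/2).round(1), q.mean(0).round(1))
b=(d>0)&(hsv[...,0]>105)&(hsv[...,0]<125)&(hsv[...,1]>120)&(np.hypot(P[...,0]-557,P[...,1]+92)<80)
print("bracket z",np.percentile(P[b][:,2],[10,50,90]))
m=(d>0)&(np.hypot(P[...,0]-510,P[...,1]+312)<90)&(hsv[...,2]<75)
q=P[m];print("mat",cv2.minEnclosingCircle(q[:,:2].astype(np.float32)),np.median(q[:,2]),q.mean(0))
print("bench",np.median(P[230:250,20:60,2]))
E
```

```text
2792
[(np.int64(40), np.int64(0)), (np.int64(44), np.int64(0)), (np.int64(48), np.int64(0)), (np.int64(52), np.int64(0)), (np.int64(56), np.int64(0)), (np.int64(60), np.int64(0)), (np.int64(64), np.int64(0)), (np.int64(68), np.int64(0)), (np.int64(72), np.int64(0)), (np.int64(76), np.int64(0)), (np.int64(80), np.int64(0)), (np.int64(84), np.int64(0)), (np.int64(88), np.int64(0)), (np.int64(92), np.int64(2)), (np.int64(96), np.int64(32)), (np.int64(100), np.int64(458)), (np.int64(104), np.int64(1600)), (np.int64(108), np.int64(10)), (np.int64(112), np.int64(14)), (np.int64(116), np.int64(29)), (np.int64(120), np.int64(192)), (np.int64(124), np.int64(455)), (np.int64(128), np.int64(0)), (np.int64(132), np.int64(0))]
2100 [557.8 -91.8] 24.9 104.55925864150734 [557.8 -90.8 104. ] [554.9 -89.3 104.5]
663 [558.6 -92.3] 10.8 124.40020283905591 [558.5 -92.2 122.3] [558.  -92.1 124.2]
bracket z [45.38613938 46.54564227 47.5329415 ]
mat ((509.597412109375, -307.3634948730469), 53.431880950927734) 4.629302501813015 [ 507.94116256 -305.8330453     4.6208014 ]
bench 1.7278469629482913
```

Request:
{"op": "send_rows", "data": {
  "rows": [
    {"x": 0.1, "y": 0.2, "z": -4, "roll": 0, "claw": 0},
    {"x": 0.1, "y": 0.2, "z": -8, "roll": 0, "claw": 0},
    {"x": 0.1, "y": 0.2, "z": -10.5, "roll": 0, "claw": 0},
    {"x": 0.1, "y": 0.2, "z": -12, "roll": 0, "claw": 0},
    {"x": 0.1, "y": 0.2, "z": -12.5, "roll": 0, "claw": 0}
  ]
}}

```text
clock: 2.78
eef_pos: [554.3, -79.5, 114.7]
tool_rot: [-3.141, -0.006, 2.711]
force: [-0.0, -0.2, -0.2]
width: 85.3
```

Request:
{"op": "send_rows", "data": {
  "rows": [
    {"x": 0, "y": 0, "z": 0, "roll": 0, "claw": 0.4},
    {"x": 0, "y": 0, "z": 0, "roll": 0, "claw": 0.7},
    {"x": 0, "y": 0, "z": 0, "roll": 0, "claw": 1},
    {"x": 0, "y": 0, "z": 0, "roll": 0, "claw": 1},
    {"x": 0, "y": 0, "z": 0, "roll": 0, "claw": 1}
  ]
}}

```text
clock: 3.2
eef_pos: [557.1, -82.3, 118.5]
tool_rot: [3.141, 0.002, 2.708]
force: [-0.6, -1.3, 5.0]
width: 25.4
```

Request:
{"op": "send_rows", "data": {
  "rows": [
    {"x": 0, "y": 0, "z": 0, "roll": 0, "claw": 1},
    {"x": 0, "y": 0, "z": 0, "roll": 0, "claw": 1},
    {"x": 0, "y": 0, "z": 0, "roll": 0, "claw": 1}
  ]
}}

```text
clock: 3.45
eef_pos: [557.1, -83.1, 118.4]
tool_rot: [-3.142, 0.002, 2.707]
force: [-1.3, -1.4, 6.0]
width: 19.8
```

```bash
python3 look.py w2 cap_grip; python3 -c "
import cv2
from cell import ctrl
im,d=ctrl.get_image('side')
cv2.imwrite('pics/g2.png',cv2.vconcat([cv2.resize(cv2.imread('pics/w2.png')[100:400,120:520],(600,450))[:300],cv2.resize(im[150:270,280:440],(400,300)).copy() if 0 else cv2.copyMakeBorder(cv2.resize(im[150:270,280:440],(400,300)),0,0,0,200,0)]))"
```

```text
3.45 [557.1 -83.1 118.4] [-1.27045458 -1.38739898  5.96695146] 19.753617307224207
cap_grip [327. 275.] 0.67 [557.4 -82.6 125.9]
cam [494. -54. 250.]
```

View pics/g2.png

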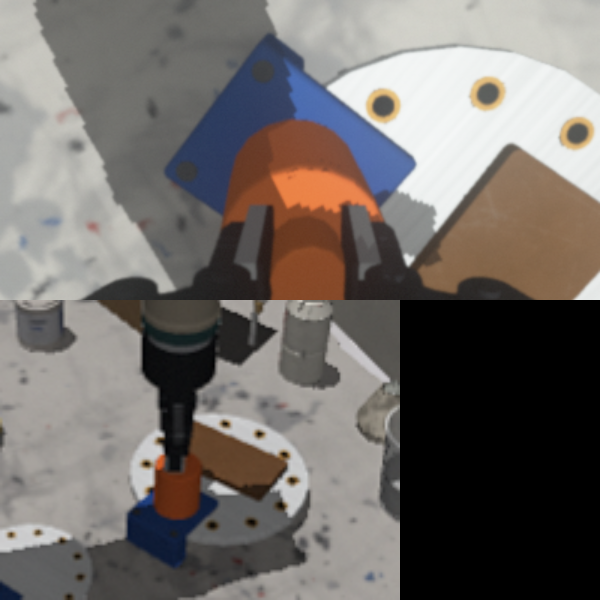

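The cap has slid about 9 mm into the jaws and the stub is held between the pads. The last command had not settled when I measured. I'll lift straight up.

Request:
{"op": "send_rows", "data": {
  "rows": [
    {"x": 0, "y": 0, "z": 1, "roll": 0, "claw": 1},
    {"x": 0, "y": 0, "z": 2.5, "roll": 0, "claw": 1},
    {"x": 0, "y": 0, "z": 4.5, "roll": 0, "claw": 1},
    {"x": 0, "y": 0, "z": 7, "roll": 0, "claw": 1},
    {"x": 0, "y": 0, "z": 9, "roll": 0, "claw": 1}
  ]
}}

```text
clock: 4.02
eef_pos: [556.6, -81.8, 209.2]
tool_rot: [3.141, 0.001, 2.708]
force: [-0.4, -0.7, 0.1]
width: 19.7
```

Request:
{"op": "send_rows", "data": {
  "rows": [
    {"x": 0, "y": 0, "z": 0, "roll": 0, "claw": 1},
    {"x": 0, "y": 0, "z": 0, "roll": 0, "claw": 1},
    {"x": 0, "y": 0, "z": 0, "roll": 0, "claw": 1}
  ]
}}

```text
clock: 4.27
eef_pos: [555.9, -81.8, 207.0]
tool_rot: [3.142, -0.001, 2.708]
force: [0.3, 0.0, -0.2]
width: 19.7
```

```bash
python3 look.py w3 cap_grip knob_center panel_center; python3 -c "
import cv2
from cell import ctrl
im,d=ctrl.get_image('side')
cv2.imwrite('pics/g3.png',cv2.hconcat([cv2.imread('pics/w3.png')[0:400,120:520],cv2.resize(im[110:270,280:440],(400,400))]))"
```

```text
4.2667 [555.9 -81.8 207. ] [ 0.33813458  0.00595469 -0.18830357] 19.725838228678022
cap_grip [327. 278.] 0.91 [557.5 -81.8 214.6]
panel_center [406. 242.] 0.82 [643.9 -40.3  40.5]
cam [493. -53. 339.]
```

View pics/g3.png

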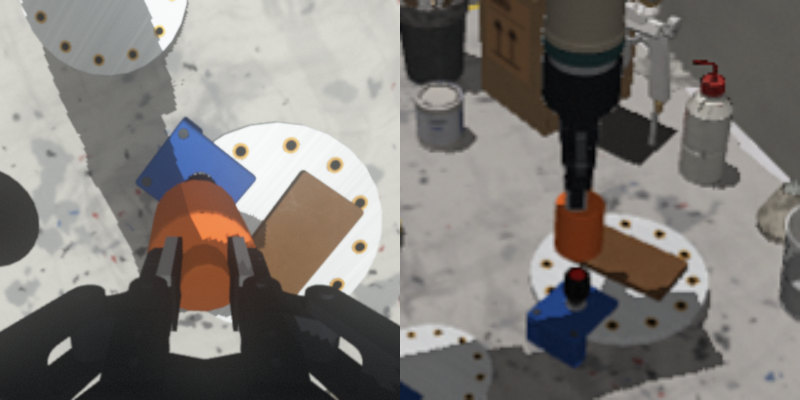

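Cap held upright, free of the knob; the knob with its red dot shows in the side view. Next, carry it to the mat.

Request:
{"op": "send_rows", "data": {
  "rows": [
    {"x": -0.6, "y": -2.5, "z": 0, "roll": 0, "claw": 1},
    {"x": -1.2, "y": -6, "z": 0, "roll": 0, "claw": 1},
    {"x": -2, "y": -10, "z": 0, "roll": 0, "claw": 1},
    {"x": -2.8, "y": -14, "z": 0, "roll": 0, "claw": 1},
    {"x": -3.6, "y": -18, "z": 0, "roll": 0, "claw": 1}
  ]
}}

```text
clock: 4.93
eef_pos: [519.8, -263.6, 206.8]
tool_rot: [3.142, -0.001, 2.709]
force: [0.2, -0.4, -0.4]
width: 19.6
```

Request:
{"op": "send_rows", "data": {
  "rows": [
    {"x": -0.6, "y": -3, "z": -1, "roll": 0, "claw": 1},
    {"x": -0.8, "y": -4.5, "z": -3, "roll": 0, "claw": 1},
    {"x": -1, "y": -4.9, "z": -6, "roll": 0, "claw": 1},
    {"x": -1, "y": -4.9, "z": -9, "roll": 0, "claw": 1},
    {"x": -1, "y": -4.9, "z": -10.5, "roll": 0, "claw": 1}
  ]
}}

```text
clock: 5.35
eef_pos: [508.0, -310.9, 98.5]
tool_rot: [3.141, -0.006, 2.706]
force: [0.6, 1.0, -0.5]
width: 19.7
```

Request:
{"op": "send_rows", "data": {
  "rows": [
    {"x": 0, "y": 0, "z": 0, "roll": 0, "claw": 1},
    {"x": 0, "y": 0, "z": 0, "roll": 0, "claw": 1},
    {"x": 0, "y": 0, "z": 0, "roll": 0, "claw": 1},
    {"x": 0, "y": 0, "z": 0, "roll": 0, "claw": 1},
    {"x": 0, "y": 0, "z": 0, "roll": 0, "claw": 1}
  ]
}}

```text
clock: 5.77
eef_pos: [511.4, -311.6, 103.8]
tool_rot: [-3.141, 0.003, 2.708]
force: [0.5, 0.2, -0.6]
width: 20.0
```

```bash
python3 look.py w4 cap_grip mat_top
```

```text
5.7667 [ 511.4 -311.6  103.8] [ 0.52693802  0.18860656 -0.56423191] 19.967867517935545
cap_grip [327. 278.] 0.57 [ 513.  -311.6  111.1]
mat_top [330. 197.] 0.87 [ 495.  -301.7   67.4]
cam [ 448. -283.  236.]
```

Request:
{"op": "send_rows", "data": {
  "rows": [
    {"x": 0, "y": 0, "z": -0.8, "roll": 0, "claw": 1},
    {"x": 0, "y": 0, "z": -1.6, "roll": 0, "claw": 1},
    {"x": 0, "y": 0, "z": -2.2, "roll": 0, "claw": 1},
    {"x": 0, "y": 0, "z": -2.6, "roll": 0, "claw": 1},
    {"x": 0, "y": 0, "z": -2.8, "roll": 0, "claw": 1}
  ]
}}

```text
clock: 6.33
eef_pos: [510.5, -312.7, 74.6]
tool_rot: [-3.14, 0.001, 2.707]
force: [-4.0, -1.8, 19.5]
width: 19.5
```

Request:
{"op": "send_rows", "data": {
  "rows": [
    {"x": 0, "y": 0, "z": 0, "roll": 0, "claw": 1},
    {"x": 0, "y": 0, "z": 0, "roll": 0, "claw": 1},
    {"x": 0, "y": 0, "z": 0, "roll": 0, "claw": 1}
  ]
}}

```text
clock: 6.58
eef_pos: [510.3, -312.6, 74.7]
tool_rot: [-3.14, 0.001, 2.707]
force: [-1.2, -0.3, 7.3]
width: 19.5
```

Contact with the mat. Now open and rise.

Request:
{"op": "send_rows", "data": {
  "rows": [
    {"x": 0, "y": 0, "z": 0.1, "roll": 0, "claw": 0.8},
    {"x": 0, "y": 0, "z": 0.1, "roll": 0, "claw": 0.5},
    {"x": 0, "y": 0, "z": 0.1, "roll": 0, "claw": 0.2},
    {"x": 0, "y": 0, "z": 0.1, "roll": 0, "claw": 0},
    {"x": 0, "y": 0, "z": 0.1, "roll": 0, "claw": 0}
  ]
}}

```text
clock: 7.0
eef_pos: [510.4, -310.9, 75.0]
tool_rot: [3.141, -0.001, 2.708]
force: [-0.5, 0.5, -0.3]
width: 67.3
```

Request:
{"op": "send_rows", "data": {
  "rows": [
    {"x": 0, "y": 0, "z": 0, "roll": 0, "claw": 0},
    {"x": 0, "y": 0, "z": 1, "roll": 0, "claw": 0},
    {"x": 0, "y": 0, "z": 3, "roll": 0, "claw": 0},
    {"x": 0, "y": 0, "z": 6, "roll": 0, "claw": 0},
    {"x": 0, "y": 0, "z": 10, "roll": 0, "claw": 0}
  ]
}}

```text
clock: 7.42
eef_pos: [508.8, -310.2, 174.8]
tool_rot: [3.141, -0.005, 2.708]
force: [0.6, 0.1, -0.7]
width: 85.6
```

Request:
{"op": "send_rows", "data": {
  "rows": [
    {"x": 0, "y": 0.5, "z": 4, "roll": 0, "claw": 0},
    {"x": 0.8, "y": 4, "z": 4, "roll": 0, "claw": 0},
    {"x": 1.6, "y": 8, "z": 4, "roll": 0, "claw": 0},
    {"x": 2.4, "y": 12, "z": 4, "roll": 0, "claw": 0},
    {"x": 3, "y": 15, "z": 4, "roll": 0, "claw": 0}
  ]
}}

```text
clock: 7.83
eef_pos: [541.1, -157.4, 216.5]
tool_rot: [3.139, 0.001, 2.71]
force: [0.9, 0.1, -0.7]
width: 85.6
```

Request:
{"op": "send_rows", "data": {
  "rows": [
    {"x": 0, "y": 0, "z": 0, "roll": 0, "claw": 0},
    {"x": 0, "y": 0, "z": 0, "roll": 0, "claw": 0},
    {"x": 0, "y": 0, "z": 0, "roll": 0, "claw": 0},
    {"x": 0, "y": 0, "z": 0, "roll": 0, "claw": 0},
    {"x": 0, "y": 0, "z": 0, "roll": 0, "claw": 0}
  ]
}}

```text
clock: 8.25
eef_pos: [540.0, -163.1, 215.5]
tool_rot: [-3.141, 0.0, 2.705]
force: [0.2, 0.5, -0.6]
width: 85.6
```

```bash
python3 look.py w5 cap_grip knob_center mat_top panel_center; python3 - <<'E'
import numpy as np,cv2
L=np.load("last.npz");P,d,im=L["P"],L["d"],L["im"]
hsv=cv2.cvtColor(im,cv2.COLOR_BGR2HSV)
o=(d>0)&(P[...,2]>76)&(P[...,2]<100)&(np.hypot(P[...,0]-557,P[...,1]+92)<40)
q=P[o]; print(len(q)); 
if len(q): print(cv2.minEnclosingCircle(q[:,:2].astype(np.float32)),np.percentile(q[:,2],[5,50,95]),((q.max(0)+q.min(0))/2).round(1))
r=(d>0)&((hsv[...,0]<8)|(hsv[...,0]>172))&(hsv[...,1]>130)&(np.hypot(P[...,0]-557,P[...,1]+92)<40); print("red",r.sum(),P[r].mean(0) if r.any() else 0)
E
python3 -c "
import cv2
from cell import ctrl
im,d=ctrl.get_image('side')
cv2.imwrite('pics/g5.png',cv2.hconcat([cv2.resize(cv2.imread('pics/w5.png'),(480,300)),cv2.resize(im[170:350,280:472],(320,300))]))"
```

```text
8.25 [ 540.  -163.1  215.5] [ 0.1654245   0.52276028 -0.60063817] 85.58005702808501
cap_grip [153. 231.] 0.6 [ 515.4 -306.9   81.9]
panel_center [489. 220.] 0.96 [645.5 -43.   40.5]
cam [ 477. -134.  348.]
1323
((559.964599609375, -88.61009216308594), 15.141051292419434) [80.70380781 92.40333443 93.75862802] [560.1 -88.6  85.7]
red 455 [559.87270268 -88.69019098  93.03842007]
```

View pics/g5.png

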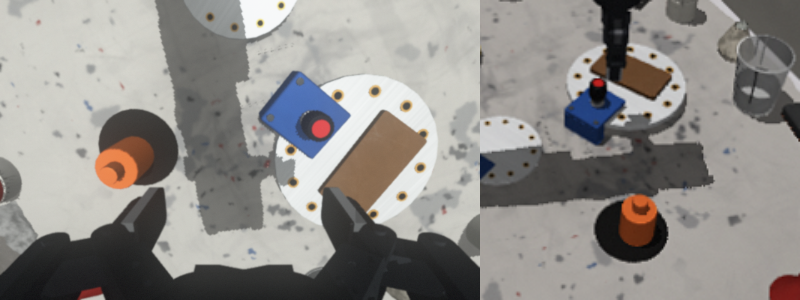

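Cap upright on the mat (stub top at z 82, wrist pixel (115,170)). Knob with red dot visible at (318,128), axis ≈ (559.7,-89), top z 93. Next, move above the knob.

Request:
{"op": "send_rows", "data": {
  "rows": [
    {"x": 1, "y": 3, "z": 0, "roll": 0, "claw": 0},
    {"x": 1.9, "y": 6, "z": -1, "roll": 0, "claw": 0},
    {"x": 1.9, "y": 7.4, "z": -3, "roll": 0, "claw": 0},
    {"x": 1.9, "y": 7.4, "z": -6, "roll": 0, "claw": 0},
    {"x": 1.9, "y": 7.4, "z": -8, "roll": 0, "claw": 0}
  ]
}}

```text
clock: 8.97
eef_pos: [559.2, -85.2, 133.7]
tool_rot: [3.141, -0.001, 2.711]
force: [-0.4, -0.2, -0.3]
width: 85.6
```

Request:
{"op": "send_rows", "data": {
  "rows": [
    {"x": 0, "y": 0, "z": 0, "roll": 0, "claw": 0},
    {"x": 0, "y": 0, "z": 0, "roll": 0, "claw": 0},
    {"x": 0, "y": 0, "z": 0, "roll": 0, "claw": 0},
    {"x": 0, "y": 0, "z": 0, "roll": 0, "claw": 0},
    {"x": 0, "y": 0, "z": 0, "roll": 0, "claw": 0}
  ]
}}

```text
clock: 9.38
eef_pos: [560.4, -87.6, 136.8]
tool_rot: [3.141, 0.003, 2.707]
force: [0.1, 0.7, 0.3]
width: 85.3
```

```bash
python3 look.py w6 knob_center; python3 - <<'E'
import numpy as np,cv2
L=np.load("last.npz");P,d,im=L["P"],L["d"],L["im"]
hsv=cv2.cvtColor(im,cv2.COLOR_BGR2HSV)
r=(d>0)&((hsv[...,0]<8)|(hsv[...,0]>172))&(hsv[...,1]>130)&(np.hypot(P[...,0]-557,P[...,1]+92)<30)&(P[...,2]>70); print("red",r.sum(),P[r].mean(0) if r.any() else 0)
E
```

```text
9.3833 [560.4 -87.6 136.8] [0.103025   0.73110503 0.31433759] 85.3476621038316
knob_center [324. 220.] 0.77 [556.3 -86.6  92.9]
cam [497. -59. 269.]
red 856 [559.59996358 -88.46129712  93.01710467]
```

Request:
{"op": "send_rows", "data": {
  "rows": [
    {"x": 0, "y": -0.1, "z": -2, "roll": 0, "claw": 0},
    {"x": 0, "y": -0.1, "z": -4, "roll": 0, "claw": 0},
    {"x": 0, "y": -0.1, "z": -5.5, "roll": 0, "claw": 0},
    {"x": 0, "y": -0.1, "z": -6.3, "roll": 0, "claw": 0},
    {"x": 0, "y": -0.1, "z": -6.6, "roll": 0, "claw": 0}
  ]
}}

```text
clock: 9.9
eef_pos: [558.9, -88.2, 68.4]
tool_rot: [-3.141, -0.002, 2.708]
force: [0.1, 0.3, 0.1]
width: 85.7
```

Request:
{"op": "send_rows", "data": {
  "rows": [
    {"x": 0, "y": 0, "z": 0, "roll": 0, "claw": 0},
    {"x": 0, "y": 0, "z": 0, "roll": 0, "claw": 0},
    {"x": 0, "y": 0, "z": 0, "roll": 0, "claw": 0.4},
    {"x": 0, "y": 0, "z": 0, "roll": 0, "claw": 0.6},
    {"x": 0, "y": 0, "z": 0, "roll": 0, "claw": 1}
  ]
}}

```text
clock: 10.32
eef_pos: [559.9, -88.3, 70.0]
tool_rot: [3.141, 0.001, 2.708]
force: [-0.4, -0.4, 0.7]
width: 51.5
```

Request:
{"op": "send_rows", "data": {
  "rows": [
    {"x": 0, "y": 0, "z": 0, "roll": 0, "claw": 1},
    {"x": 0, "y": 0, "z": 0, "roll": 0, "claw": 1},
    {"x": 0, "y": 0, "z": 0, "roll": 0, "claw": 1},
    {"x": 0, "y": 0, "z": 0, "roll": 0, "claw": 1},
    {"x": 0, "y": 0, "z": 0, "roll": 0, "claw": 1}
  ]
}}

```text
clock: 10.73
eef_pos: [559.7, -88.0, 69.8]
tool_rot: [3.141, 0.0, 2.708]
force: [-0.9, 0.8, 6.2]
width: 26.7
```

Gripped (width 26.7). Pull up in small steps while watching the force.

Request:
{"op": "send_rows", "data": {
  "rows": [
    {"x": 0, "y": 0, "z": 0.3, "roll": 0, "claw": 1},
    {"x": 0, "y": 0, "z": 0.6, "roll": 0, "claw": 1},
    {"x": 0, "y": 0, "z": 0.9, "roll": 0, "claw": 1},
    {"x": 0, "y": 0, "z": 1.2, "roll": 0, "claw": 1},
    {"x": 0, "y": 0, "z": 1.4, "roll": 0, "claw": 1}
  ]
}}

```text
clock: 11.15
eef_pos: [559.7, -88.0, 83.1]
tool_rot: [3.141, 0.0, 2.708]
force: [3.6, 0.2, -10.5]
width: 26.7
```

Request:
{"op": "send_rows", "data": {
  "rows": [
    {"x": 0, "y": 0, "z": 0.1, "roll": 0, "claw": 1},
    {"x": 0, "y": 0, "z": 0.2, "roll": 0, "claw": 1},
    {"x": 0, "y": 0, "z": 0.2, "roll": 0, "claw": 1},
    {"x": 0, "y": 0, "z": 0.2, "roll": 0, "claw": 1},
    {"x": 0, "y": 0, "z": 0.2, "roll": 0, "claw": 1}
  ]
}}

```text
clock: 11.57
eef_pos: [559.7, -88.0, 85.2]
tool_rot: [3.141, 0.0, 2.708]
force: [4.5, 1.5, -10.6]
width: 26.7
```

Request:
{"op": "send_rows", "data": {
  "rows": [
    {"x": 0, "y": 0, "z": 0.1, "roll": 0, "claw": 1},
    {"x": 0, "y": 0, "z": 0.1, "roll": 0, "claw": 1},
    {"x": 0, "y": 0, "z": 0.1, "roll": 0, "claw": 1},
    {"x": 0, "y": 0, "z": 0.1, "roll": 0, "claw": 1},
    {"x": 0, "y": 0, "z": 0.1, "roll": 0, "claw": 1}
  ]
}}

```text
clock: 11.98
eef_pos: [559.7, -88.0, 86.0]
tool_rot: [3.141, 0.0, 2.708]
force: [5.0, 0.9, -13.5]
width: 26.7
```

Request:
{"op": "send_rows", "data": {
  "rows": [
    {"x": 0, "y": 0, "z": 0, "roll": 0, "claw": 1},
    {"x": 0, "y": 0, "z": 0, "roll": 0, "claw": 1},
    {"x": 0, "y": 0, "z": 0, "roll": 0, "claw": 1},
    {"x": 0, "y": 0, "z": 0, "roll": 0, "claw": 1},
    {"x": 0, "y": 0, "z": 0, "roll": 0, "claw": 1}
  ]
}}

```text
clock: 12.4
eef_pos: [559.7, -88.0, 86.0]
tool_rot: [3.141, 0.0, 2.708]
force: [4.1, 1.3, -13.2]
width: 26.5
```

```bash
python3 look.py w7 panel_center cap_grip; python3 - <<'E'
from h import *
L=np.load("last.npz");P,d,im=L["P"],L["d"],L["im"]
hsv=cv2.cvtColor(im,cv2.COLOR_BGR2HSV)
r=(d>0)&((hsv[...,0]<8)|(hsv[...,0]>172))&(hsv[...,1]>130)&(np.hypot(P[...,0]-560,P[...,1]+88)<20); print("red",r.sum(),np.median(P[r],0) if r.any() else 0)
for cam in("side","scene"):
    im2,d2=ctrl.get_image(cam)
    for q in("cap_grip","mat_top","panel_center","tin_center"):
        for k in ctrl.place_of(cam,q)[:1]: print(cam,q,np.round(k["uv"]),w(cam,k["uv"],d2).round())
    if cam=="side": b=cv2.resize(im2[150:350,260:460],(400,400))
cv2.imwrite("pics/g7.png",cv2.hconcat([im[0:400,120:520],b]))
E
```

```text
12.4 [559.7 -88.   86. ] [  4.09662444   1.25624742 -13.24683647] 26.522010117252492
cam [497. -59. 218.]
red 1884 [559.67674584 -88.53591511 108.99566108]
side cap_grip [376. 289.] [ 518. -317.   82.]
side mat_top [373. 310.] [ 500. -339.   36.]
side panel_center [369. 212.] [652. -35.  39.]
side tin_center [296. 157.] [546. 285.  57.]
scene cap_grip [395. 262.] [ 505. -318.   81.]
scene mat_top [395. 288.] [ 498. -335.   25.]
scene panel_center [375. 209.] [639. -56.  41.]
scene tin_center [287. 165.] [542. 286.  50.]
```

View pics/g7.png

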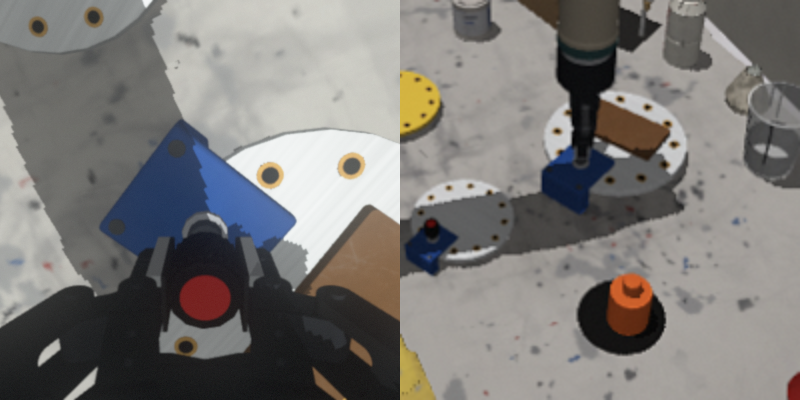

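The red dot rose from z 93.0 to 109.0, so the pin is up 16 mm and on its stop. The cap stands upright on the mat, and the pin has been held for over 0.8 s. Handing in.

```bash
python3 -c "
from cell import ctrl
print(ctrl.finish_job()); s=ctrl.read_state(); print(s['clock'],s['eef_pos'],s['force'],s['width'])"
```

```text
the job is handed in; nothing more can be done
None
the job is handed in; nothing more can be done
```

The overspray cap is standing mouth down on the black mat, and the gripper was holding the large white turntable's pull knob up at its stop when I handed in. The hand-in gave no verdict. It took about 12.6 s of the 43 s, and I viewed 8 pictures.

- **Pin:** the red dot on the knob rose from z 93.0 to 109.0 mm, which is the full 16 mm. The wrist was pulling about 13 N, the fingers were 26.5 mm apart on the knob, and the hold was steady for more than 0.8 s.
- **Cap:** it stands upright on the mat with its stub top at z ≈ 82 mm, as expected for a cap flat on the mat. It was about 10 mm or less from the mat's centre. Nothing was touching it.
- **Panel and tin:** the gripper never went near either. The tin readings agreed within about 5 mm. The panel readings scattered by up to about 20 mm, mostly because of how the estimate is made. The close wrist view put it within 3 mm between lifting the cap and moving to the knob, and the pictures show it in place.

**Slips and disagreements:**
- **Cap grasp:** I read the position before the arm had settled, so the first grasp was about 8 mm off. The cap slid into the jaws by that much, and it lifted cleanly.
- **Mat estimate:** the last mat-centre readings were wrong because the cap hides the middle of the mat, so I relied on the earlier fit.

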